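# Stock the shoe-care carousel and park it

## Task

Turn the shoe-care carousel anticlockwise (seen from above) until its green bay clicks home at the pointer, then pull its handbrake lever up to the third notch and let go of it, so that the carousel is locked. Stand every jar of shoe cream that is on the bench upright in the green bay; only then press the red release button so that the lever drops fully back, and turn the carousel one click further anticlockwise to park the loaded bay. Leave the other things on the bench where they are.

Things in the scene. Friction and masses are not known exactly. Their poses are not given: they have to be found in the camera images.
- unit: Fixed wooden base. Origin on the carousel's axis at bench height; -x points to the pointer; turned up to 0.15 rad. In its frame (mm): lever hinge (20,205,70), release button (75,205,62); grey cheeks 80 x 6 beside the hinge at y 183 and 227, tops z 80; button block top z 58; brass pointer post at (-172,0), 56 high.
- pointer (a point): Red ball (16 mm) on a brass post in front of the carousel, 172 mm from its axis, 56 mm above the bench at its top (this point).
- carousel (a joint): Deck angle, grows anticlockwise seen from above, -1.8 to 1.8. Clicks at -1.571 (start: green bay on the brake's side), 0 = green bay at the pointer, 1.571 = one click on. A spring always draws it to the nearest click: up to 0.3 N m holds it back; turned past half way (0.79) and let go, it springs on into the next click. The brake on its third notch locks the deck if it is in a click.
- knob_grip (a point): Centre of the black knob bar on the carousel's axis, 102 mm above the bench: 56 mm long, 16 mm thick, 28 mm high (z 88 to 116 mm); its length lies along the green bay's middle line (green dot on the green bay's end). Grip it across its 16 mm from above.
- green_bay (a point): On the green floor, 90 mm from the axis on the bay's middle line, 34 mm above bench; turns with the deck; its -x points outward, z up. The bay is a 90 degree sector between 5 mm partitions, rim inner face 147 mm from the axis, all 12 mm high; centre hub 28 mm across. Room for 4 jars (e.g. 3 along the rim, 1 inside). The grey bays hold fixed things up to 31 mm high.
- brake_lever (a joint): Handbrake lever angle: 0 = down (grip points to the unit's -x, rising 0.15 rad from level), grows as pulled up and back, to 1.12. Notches at 0.25, 0.50, 0.75 (third), 1.00: pull 0.03 to 0.1 past one, let go, and it settles back on it. Goes down only while the release button is pressed, then a spring drops it to 0. Pull 4 to 7 N at the grip.
- brake_hinge (a point): Centre of the lever's hinge, 70 mm above the bench; the hinge axis is the unit's y axis, level.
- brake_grip (a point): Point in the middle of the lever's black rubber grip (round, 24 mm thick, 63 mm long plus round ends, the far end 157 mm from the hinge), 118 mm from the hinge; moves with the lever. Pinch it from above along the hinge axis, it turns between the finger pads.
- release_top (a point): Top centre of the red release button (24 mm across), behind the lever hinge, 62 mm above the bench when up; moves with the button.
- release_button (a joint): Travel of the release button in m: 0 up, 0.009 fully pressed (straight down); with the brake set it lets the lever go at about 0.005, at 3 to 5 N. It springs back up.
- jar1: Jar of shoe cream (amber glass, red lid), round, 40 mm across, 42 mm high, about 90 g; origin at the centre of its underside, z up along its axis. Two to four of the four jars are present, standing on the bench; None if absent.
- jar2: Jar of shoe cream (amber glass, blue lid), round, 40 mm across, 42 mm high, about 90 g; origin at the centre of its underside, z up along its axis. Two to four of the four jars are present, standing on the bench; None if absent.
- jar3: Jar of shoe cream (white, black lid), round, 40 mm across, 42 mm high, about 90 g; origin at the centre of its underside, z up along its axis. Two to four of the four jars are present, standing on the bench; None if absent.
- jar4: Jar of shoe cream (white, orange lid), round, 40 mm across, 42 mm high, about 90 g; origin at the centre of its underside, z up along its axis. Two to four of the four jars are present, standing on the bench; None if absent.
- key_dish: White china key dish, 100 mm across, 25 mm high. Must stay where it is.
- torch: Red torch with black head, 130 mm long, lying. Must stay where it is.
- shoe_brush: Wooden shoe brush, 150 x 50 x 40 mm. Must stay where it is.
- glasses_case: Black spectacles case, 160 x 60 x 40 mm. Must stay where it is.
- small_parcel: Cardboard parcel, 160 x 110 x 60 mm. Must stay where it is.
- padlock: Brass padlock, 75 x 35 x 20 mm, lying. Must stay where it is.
There are look-alikes about, which are no part of the job. What is shaped like the jar1 but turquoise is not meant. Leave any pink or yellow look-alike of the jar3 alone.

How it is judged:
By the outcome, as a careful person would: the job done as asked, in the order asked, and still so for the second after the job is handed in, with the robot touching nothing.
Of jar1, jar2, jar3, jar4 only 2 to 4 are there at a start; the rules pass over those that are not, and their reading is None.
At some moment in a run one of jar1, jar2, jar3, jar4 may be knocked a few centimetres aside while the robot is not near it.
It also fails if it takes over 210 s, if anything falls off the work surface, if the arm or the gripper's body presses on something with over 40 N, if the wrist force passes 120 N, or if a joint passes its speed limit or range.

## Robot

A 6-joint arm with a two-finger parallel gripper is mounted at the origin on the work surface. World frame = base frame: x ahead of the robot, y to its left, z up, the work surface at z = 0. Lengths are in mm, angles in rad, forces in N, time in s.
With the tool pointing down it reaches from about 350 to 975 mm from the base axis. Payload 7.1 kg.
Tool frame: the origin (TCP) lies on the front face of the gripper's body, between the roots of the fingers; the fingertips stand 80 mm ahead of it and the grasp point (between the pads) lies 61 mm ahead of it (env.tips_ahead is the distance from the TCP to the fingertips, in mm); z points along the fingers, y is the line along which they close (so a half turn about z gives the same grasp; the last joint's range is limited). The gripper opens to 88 mm and grips with 3 to 60 N. Pads are 20 mm wide; open, the fingers measure 115 mm over their backs; the gripper's body (75 mm by 178 mm) begins 61 mm behind the grasp point.
Start: joints at [-1.277, 0.423, 1.63, -0, 1.089, -0.019], TCP at [192.345, -594.65, 302.675] pointing down, gripper open.
Joint ranges: [-3, 3], [-0.9, 2.11], [0.09, 2.58], [-1.31, 4.45], [0.11, 2.69], [-2.54, 2.54]. Speed limits (rad/s): [2.39, 2.39, 3.01, 3.14, 3.14, 3.14].

## Interface

Orientations are given as a unit quaternion [x, y, z, w].
In Python, from station import env, set_gripper, viewer, workorder gives the robot as it stands. Calls block until the motion is done:
- env.reach(position, orientation): joint-space move of the TCP to a pose.
- env.move_l(position, rot=None, rate=150, f_stop=None): straight line of the TCP; rot=None keeps the orientation; rate is the mean speed in mm/s. With f_stop (N) it stops when the force on the tool has changed by that much, and returns True; else False.
- env.move_joints(angles): joint-space move.
- set_gripper(opening): finger opening in mm; the grip force is fixed at half the most; returns when the fingers have stopped.
- env.hold(seconds).
- env.ik(position, orientation): joint angles nearest the present ones, or None.
- env.read_state(): the state.
- viewer.camera(name): name is "side" or "top" or "wrist"; returns the picture (480x640x3 uint8, blue, green, red); there is no depth.
- viewer.camera_params(name): a dict with "fx", "fy", "cx", "cy" (pixels), "dist" ([k1, k2, p1, p2, k3] as OpenCV has them; the pictures are not rectified), "pose" (4x4, takes a point from camera to world coordinates); the wrist camera has in their place "tool_from_camera" (4x4, takes a point from camera to tool coordinates, whose origin is the TCP and whose axes are the flange's). Camera axes: x right, y up, looking along -z (the intrinsics and any distortion apply to the point x, -y, -z); pixel columns grow to the right and rows downward; lengths in mm; the calibration is good to about 2 mm. A picture is of the moment at which its call begins: read the wrist's pose just before it. camera_params takes no time and is no camera call.
A pose or a line that the arm cannot do raises env.IKError and nothing moves.
- workorder.sign_off(): hands the job in; it is judged then, once.
The state is a dict: "time_s": time; "qpos": joint angles; "dq": joint speeds; "tau": joint torques, N m; "tool_pos": TCP position; "orientation": TCP orientation; "force": force on the tool from outside, world axes, zero at the start; "wrist_torque": the same for the moment, N m; "width": finger opening in mm; "grip_force": force on a finger pad.
Only numpy, scipy, OpenCV 4.12 (cv2) and the standard library are available. Lean on these libraries where they do the work, as an engineer would, in place of code of your own. Each camera call takes 0.05 s, during which the arm holds its last target. There are 200 camera calls.

## Working session

There is one attempt and no reset: what is moved stays moved. The work goes in short steps, each a Python script; the robot and the scene stay as the last script left them, time stands still between calls to the robot, and variables do not carry over. Pictures are saved under pics/ and viewed, at most 15 in all, crops included, and the job is handed in when it is done.

```bash
ls; mkdir -p pics
cat > h.py <<'E'
import numpy as np, cv2
from station import env, set_gripper, viewer, workorder
from scipy.spatial.transform import Rotation as R
def K(p): return np.array([[p['fx'],0,p['cx']],[0,p['fy'],p['cy']],[0,0,1.]]), np.array(p['dist'],float)
def campose(name):
    p=viewer.camera_params(name)
    if name=='wrist':
        s=env.read_state(); T=np.eye(4); T[:3,:3]=R.from_quat(s['orientation']).as_matrix(); T[:3,3]=s['tool_pos']
        return p,T@np.array(p['tool_from_camera'])
    return p,np.array(p['pose'])
def px2w(pc,uv,z):
    p,T=pc; k,d=K(p)
    n=cv2.undistortPoints(np.array(uv,float).reshape(-1,1,2),k,d).reshape(-1,2)
    v=np.c_[n[:,0],-n[:,1],-np.ones(len(n))]@T[:3,:3].T
    return T[:3,3]+v*((z-T[2,3])/v[:,2])[:,None]
def w2px(pc,X):
    p,T=pc; k,d=K(p); c=(np.atleast_2d(X)-T[:3,3])@T[:3,:3]; c=c*[1,-1,-1]
    return cv2.projectPoints(c,np.zeros(3),np.zeros(3),k,d)[0].reshape(-1,2)
def down(yaw): # tool z down; closing line (tool y) at world angle yaw
    y=np.array([np.cos(yaw),np.sin(yaw),0]); z=np.array([0,0,-1.]); x=np.cross(y,z)
    return R.from_matrix(np.c_[x,y,z]).as_quat()
E
python3 - <<'E'
from h import *
for n in('top','side'):
    cv2.imwrite(f'pics/{n}0.png',viewer.camera(n)); p=viewer.camera_params(n); print(n,np.round(p['pose'],2).tolist(),p['fx'])
print(np.round(viewer.camera_params('wrist')['tool_from_camera'],2).tolist())
s=env.read_state();print(s['orientation'],s['time_s'],s['force'],s['width'],down(0))
E
```

```text
pics
top [[-0.02, 0.99, -0.17, 319.37], [-1.0, -0.02, -0.01, -42.93], [-0.01, 0.17, 0.99, 1589.14], [0.0, 0.0, 0.0, 1.0]] 473.82998883868845
side [[-0.86, 0.34, -0.37, 149.84], [-0.51, -0.56, 0.65, 697.53], [0.01, 0.75, 0.66, 789.08], [0.0, 0.0, 0.0, 1.0]] 436.63693145119566
[[0.0, 0.95, 0.31, 83.79], [1.0, -0.0, 0.0, 0.41], [0.0, 0.31, -0.95, -82.4], [0.0, 0.0, 0.0, 1.0]]
[ 9.87793841e-01  1.55765375e-01 -1.07389259e-04 -6.81624358e-04] 0.1 [-1.02083025 -0.34117432 -0.20848446] 87.99912800409955 [0.70710678 0.70710678 0.         0.        ]
```

View pics/top0.png

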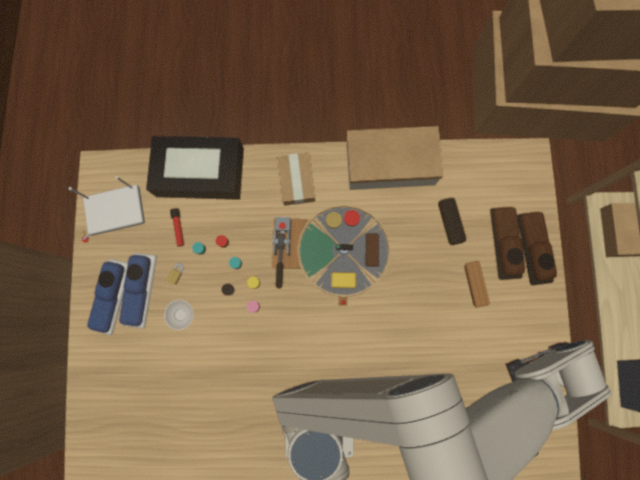

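View pics/side0.png

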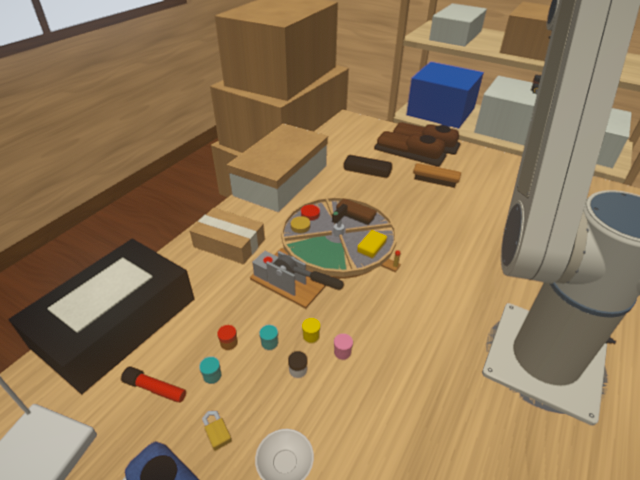

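The top view shows a red-lid jar at (222,241) and a black-lid jar at (228,289). The turquoise, yellow and pink ones are look-alikes. The knob is at (345,247), the pointer ball at (343,300), the lever grip at (280,275) and the button at (283,226). Next I'll take closer looks with the wrist camera.

Run:
```python
from h import *
pc=campose('top')
for n,uv,z in [('red',(222,241),42),('black',(228,289),42),('knob',(345,247),116),('ball',(343,300),50),('grip',(280,275),90),('btn',(283,226),62)]:
    print(n,px2w(pc,uv,z).round(0))
k=px2w(pc,(345,247),116)[0]
# camera sits ~84mm along tool x and tilted; look over unit and jars
from itertools import product
def look(x,y,z,name):
    q=env.read_state()['orientation']
    best=None
    for yaw in np.linspace(-np.pi,np.pi,16,endpoint=False):
        j=env.ik([x,y,z],down(yaw))
        if j is not None:
            T=R.from_quat(down(yaw)).as_matrix()
            c=np.abs(np.array(j)-env.read_state()['qpos']).max()
            if T[0,0]>0.9 and (best is None or c<best[0]): best=(c,yaw)
    print(name,best)
    if best:
        env.reach([x,y,z],down(best[1])); pc=campose('wrist'); im=viewer.camera('wrist'); cv2.imwrite(f'pics/{name}.png',im)
        np.savez(f'pics/{name}.npz',T=pc[1]); print(px2w(pc,(320,240),60).round())
look(330,k[1]+60,420,'w_unit')
im=viewer.camera('top'); cv2.imwrite('pics/top1.png',im)
look(330,320,400,'w_jars')
im2=viewer.camera('top'); cv2.imwrite('pics/top2.png',np.hstack([im[130:480,60:460],im2[130:480,60:460]]))
print(env.read_state()['time_s'])
```

```text
red [[595. 307.  42.]]
black [[435. 285.  42.]]
knob [[ 554. -100.  116.]]
ball [[391. -91.  50.]]
grip [[473. 109.  90.]]
btn [[637. 100.  62.]]
w_unit (np.float64(1.1217887115198477), np.float64(-1.1780972450961724))
[[272. -72.  60.]]
w_jars (np.float64(0.9005081205201173), np.float64(-1.1780972450961724))
[[278. 290.  60.]]
3.75
```

```bash
cat >> h.py <<'E'
def look(x,y,z,name,yaw=-np.pi/2):
    env.reach([x,y,z],down(yaw)); pc=campose('wrist'); im=viewer.camera('wrist'); cv2.imwrite(f'pics/{name}.png',im)
    np.savez(f'pics/{name}.npz',T=pc[1]); print(px2w(pc,(320,240),60).round())
def load(name): return viewer.camera_params('wrist'),np.load(f'pics/{name}.npz')['T']
E
python3 - <<'E'
from h import *
look(570,300,430,'w_jars2')
look(540,10,430,'w_unit2')
print(env.read_state()['time_s'])
E
```

```text
[[500. 292.  60.]]
[[471.   3.  60.]]
5.9333
```

View pics/top2.png

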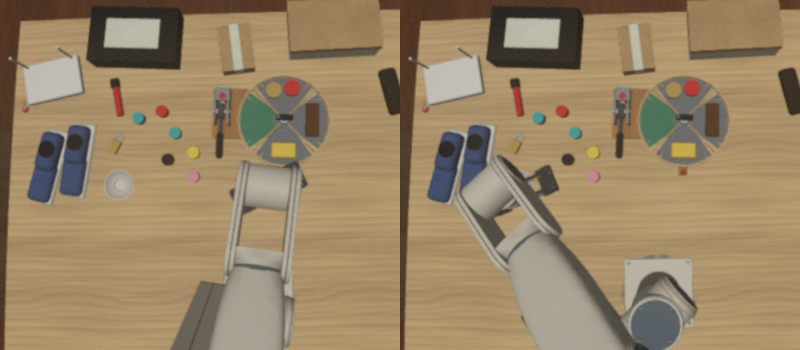

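View pics/w_jars2.png

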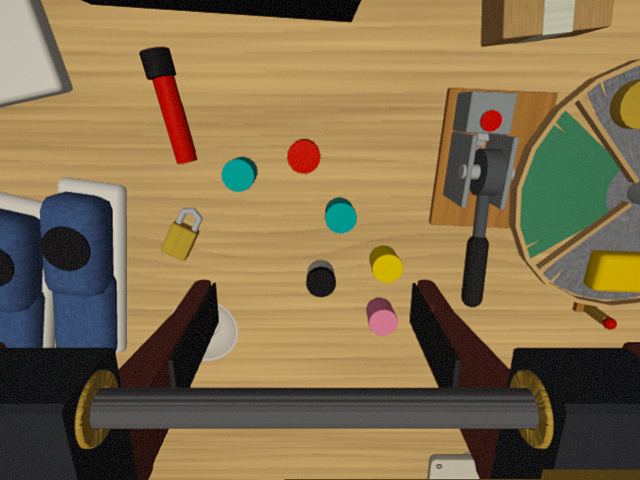

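View pics/w_unit2.png

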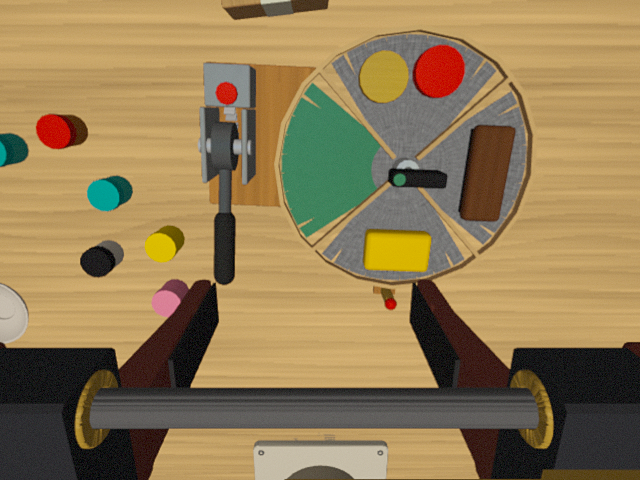

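Only the red-lid jar (304,156) and the black-lid jar (321,278) are real in w_jars2. In w_unit2, the button is at (227,93), the ball at (391,304), the knob top at (418,179) and the grip end at (224,283). I'll fit the unit pose from these.

```bash
cat >> h.py <<'E'
def cen(im,lo,hi,near=None,box=None,amin=60):
    """centroids of HSV blobs"""
    m=cv2.inRange(cv2.cvtColor(im,cv2.COLOR_BGR2HSV),lo,hi)
    n,l,s,c=cv2.connectedComponentsWithStats(m)
    return [(c[i].round(1),s[i,4]) for i in range(1,n) if s[i,4]>amin]
def U(p): # unit frame -> world
    ox,oy,a=np.load('unit.npy'); p=np.atleast_2d(p).astype(float); o=p.copy()
    o[:,0]=ox+np.cos(a)*p[:,0]-np.sin(a)*p[:,1]; o[:,1]=oy+np.sin(a)*p[:,0]+np.cos(a)*p[:,1]
    return o.squeeze()
E
python3 - <<'E'
from h import *
from scipy.optimize import least_squares
pc=load('w_unit2'); im=cv2.imread('pics/w_unit2.png')
print('red',cen(im,(0,200,120),(6,255,255),amin=40)); print('knobgreen',cen(im,(50,60,40),(90,255,255),amin=40))
P=np.array([[75,205,62],[-172,0,48],[0,0,116],[20,205,70],[-157*np.cos(.15)+20,205,70+157*np.sin(.15)-4]],float)
uv=np.array([[227,93],[391,304],[418,179.],[228,146],[224.5,284]])
def f(v):
    np.save('unit.npy',v); return (w2px(pc,U(P))-uv).ravel()
r=least_squares(f,[554,-100,0.]); np.save('unit.npy',r.x); print(r.x,r.fun.round(1))
for n,m in(('w_unit2',0),('w_jars2',0)):
    im=cv2.imread(f'pics/{n}.png');pc=load(n)
    print(n,'red',[(px2w(pc,c,42).round(1)[0],c,a) for c,a in cen(im,(0,200,90),(6,255,255),amin=300)])
    k=cen(im[200:300,70:345],(0,0,0),(180,255,45),amin=300); print('blk',[(px2w(pc,c+[70,200],42).round(1)[0],c+[70,200],a) for c,a in k])
cv2.imwrite('pics/top3.png',viewer.camera('top'))
E
```

```text
red [(array([439.3,  70.9]), np.int32(1989)), (array([226.2,  93. ]), np.int32(344)), (array([ 53. , 131.2]), np.int32(904)), (array([390.3, 303.5]), np.int32(91))]
knobgreen [(array([325.3, 161.6]), np.int32(9645)), (array([ 11.7, 149.1]), np.int32(730)), (array([399.3, 179.1]), np.int32(146)), (array([108.7, 192.6]), np.int32(1185))]
[ 5.53442428e+02 -9.68444077e+01 -4.56063440e-02] [-0.5  0.4 -1.  -1.9  2.4  1.6 -2.   0.3  0.8 -0.9]
w_unit2 red [(array([ 661.9, -126.9,   42. ]), array([438.8,  70.9]), np.int32(2037)), (array([638.7, 109. ,  42. ]), array([226.2,  93. ]), np.int32(344)), (array([596.8, 310.9,  42. ]), array([ 53.3, 131.2]), np.int32(922))]
blk [(array([455.6, 123.6,  42. ]), array([224.3, 246.9]), np.int32(1260)), (array([436.2, 286.8,  42. ]), array([ 97.5, 261. ]), np.int32(776))]
w_jars2 red [(array([640., 459.,  42.]), array([173.9, 118.1]), np.int32(1728)), (array([637.9,  97.6,  42. ]), array([490.7, 120.3]), np.int32(333)), (array([597.4, 311.7,  42. ]), array([303.4, 156.1]), np.int32(850))]
blk [(array([494.4, 555.7,  42. ]), array([109.2, 239.1]), np.int32(312)), (array([479.6, 597.4,  42. ]), array([ 78. , 250.1]), np.int32(645)), (array([436.9, 290.5,  42. ]), array([320.6, 281.2]), np.int32(677))]
```

View pics/top3.png

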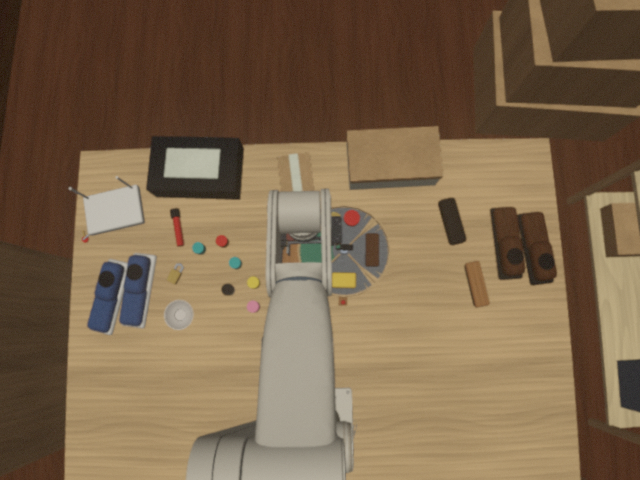

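Only two jars are on the bench: jar1 (red) and jar3 (black). Now I'll turn the carousel.

Run:
```python
from h import *
a=np.load('unit.npy')[2]; c=U([0,0,163])
for y0 in (a,a+np.pi):
    print(y0,[ (None if (j:=env.ik(c,down(y0+d))) is None else round(j[5],2)) for d in (-.1,0,.8,1.57,1.7)])
y0=a if env.ik(c,down(a)) is not None and env.ik(c,down(a+1.6)) is not None else a+np.pi
set_gripper(50)
env.reach(c+[0,0,60],down(y0)); env.move_l(c,f_stop=15); set_gripper(0)
s=env.read_state(); print(s['width'],s['grip_force'],s['force'],s['tool_pos']-c)
for d in np.linspace(0,np.pi/2+.03,9)[1:]:
    env.reach(c,down(y0+d))
s=env.read_state(); print(s['width'],s['force'],s['wrist_torque'],s['qpos'])
set_gripper(50); env.move_l(c+[0,0,100]); 
look(540,10,430,'w_unit3'); print(env.read_state()['time_s'])
im=cv2.imread('pics/w_unit3.png'); print('green',cen(im,(50,60,40),(90,255,255),amin=40))
```

```text
-0.045606344039135466 [np.float64(-0.05), np.float64(-0.15), np.float64(-0.95), np.float64(-1.72), np.float64(-1.85)]
3.0959863095506575 [None, None, np.float64(2.19), np.float64(1.42), np.float64(1.29)]
15.984792650939216 29.99943494796753 [ 4.68711742  0.12577936 -0.13994562] [ 1.29470147 -0.13338271  0.53303358]
16.242756256977874 [3.83155182 5.8195134  0.91624442] [ 0.91192095 -0.45057599  0.12250807] [-0.19321475  0.52992199  1.85296514  0.00231048  0.75750662 -1.74963941]
[[471.   2.  60.]]
16.2583
green [(array([ 11. , 148.8]), np.int32(680)), (array([107.6, 192.4]), np.int32(1182)), (array([393.4, 240.1]), np.int32(7929))]
```

View pics/w_unit3.png

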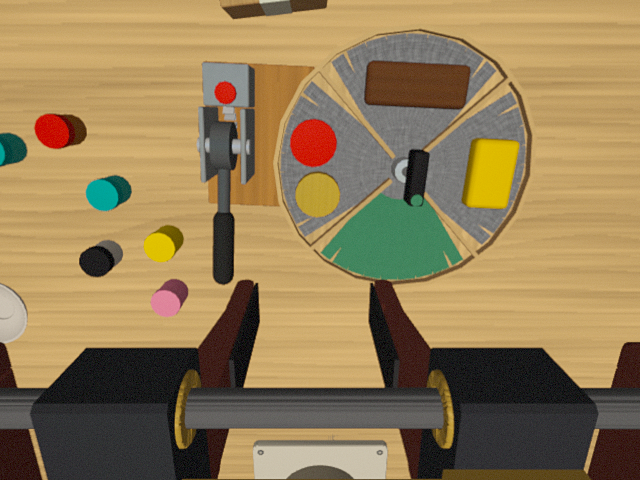

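Green bay is at the front, in its click. Next, the lever.

Run:
```python
from h import *
v=np.load('unit.npy'); v[0]+=0.8; np.save('unit.npy',v); a=v[2]
def g(th): return U([20-118*np.cos(.15+th),205,70+118*np.sin(.15+th)])+[0,0,61]
q=down(a-np.pi/2)
print([env.ik(g(t),q) is not None for t in (0,.4,.815)], g(0))
set_gripper(50); env.reach(g(0)+[0,0,80],q); print(env.move_l(g(0),f_stop=12)); set_gripper(0)
s=env.read_state(); print(s['width'],s['grip_force'],s['tool_pos']-g(0),s['force'])
for t in np.linspace(0,.815,11)[1:]: env.move_l(g(t),rate=60)
env.hold(.3); s=env.read_state(); print(s['width'],s['tool_pos']-g(.815),s['force'])
set_gripper(50); env.hold(.3); env.move_l(g(.815)+[0,0,110])
look(540,10,430,'w_unit4'); cv2.imwrite('pics/side4.png',cv2.resize(viewer.camera('side')[180:330,200:420],None,fx=3,fy=3))
print(env.read_state()['time_s'])
```

```text
[True, True, True] [467.01402262 112.34990007 148.63369963]
False
23.32754002076339 30.000248551368713 [0.31967885 0.81568751 0.44839099] [-1.19550209  6.46554585  1.94401186]
23.23186629425252 [-1.68509306  0.87667702 -0.7568981 ] [-3.62809234  6.94553926 -3.01180167]
[[470.   3.  60.]]
24.525
```

View pics/w_unit4.png

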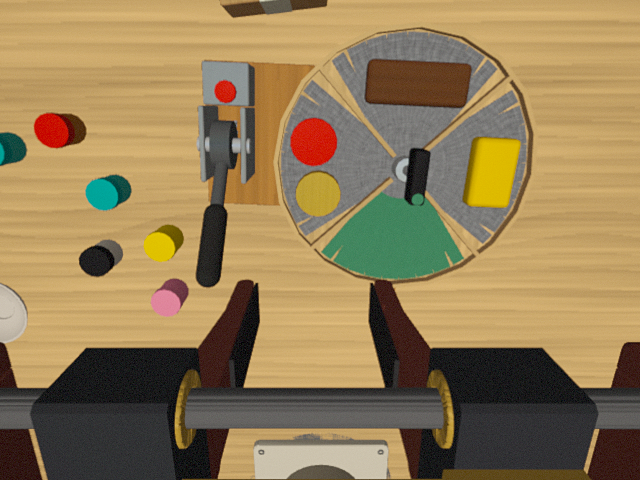

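The lever tip is now at about (207,286) and the rubber's near end at about (214,205). I'll compare these with the projected position at each notch.

Run:
```python
from h import *
im=cv2.imread('pics/w_unit4.png'); pc=load('w_unit4')
for t in (0,.25,.5,.75,1):
    P=[U([20-r*np.cos(.15+t),205,70+r*np.sin(.15+t)]) for r in (82,118,145)]
    print(t,w2px(pc,np.array(P)).round(0).tolist(), w2px((viewer.camera_params('side'),np.array(viewer.camera_params('side')['pose'])),np.array(P)).round(0).tolist())
```

```text
0 [[224.0, 219.0], [224.0, 250.0], [224.0, 273.0]] [[315.0, 276.0], [329.0, 280.0], [339.0, 284.0]]
0.25 [[220.0, 219.0], [218.0, 252.0], [216.0, 278.0]] [[313.0, 268.0], [326.0, 270.0], [336.0, 271.0]]
0.5 [[216.0, 214.0], [212.0, 248.0], [208.0, 274.0]] [[309.0, 261.0], [320.0, 259.0], [329.0, 257.0]]
0.75 [[212.0, 204.0], [205.0, 234.0], [200.0, 260.0]] [[304.0, 253.0], [312.0, 248.0], [319.0, 243.0]]
1 [[209.0, 188.0], [200.0, 212.0], [192.0, 233.0]] [[297.0, 247.0], [302.0, 238.0], [307.0, 231.0]]
```

View pics/side4.png

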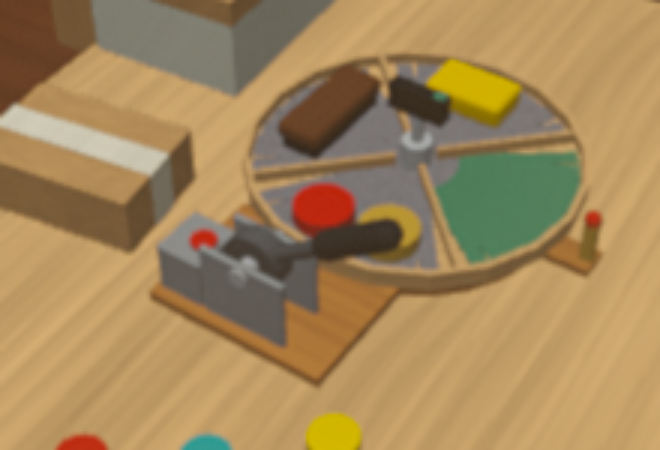

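From the side, the grip runs (305,262) to (333,257), which is notch 2 (0.50). I'll re-pinch there, pull further and check before letting go.

```bash
cat >> h.py <<'E'
def g(th): return U([20-118*np.cos(.15+th),205,70+118*np.sin(.15+th)])+[0,0,61]
E
python3 - <<'E'
from h import *
a=np.load('unit.npy')[2]; q=down(a-np.pi/2)
set_gripper(50); env.reach(g(.5)+[0,0,80],q); print(env.move_l(g(.5),f_stop=12)); set_gripper(0)
s=env.read_state(); print(s['width'],s['tool_pos']-g(.5),s['force'])
for t in np.linspace(.5,.85,8)[1:]:
    env.move_l(g(t),rate=40); print(t.round(2),env.read_state()['force'].round(1),(env.read_state()['tool_pos']-g(t)).round(1))
env.hold(.2)
A=viewer.camera('side')[200:330,220:400]
set_gripper(50); env.hold(.3); env.move_l(g(.85)+[0,0,110]); look(540,10,430,'w_unit5')
B=viewer.camera('side')[200:330,220:400]
cv2.imwrite('pics/side5.png',cv2.resize(np.hstack([A,B]),None,fx=2.2,fy=2.2,interpolation=cv2.INTER_CUBIC))
E
```

```text
False
23.620430497211974 [0.23873772 0.80350833 0.48824091] [-0.91635486  5.13760928  0.85100189]
0.55 [-0.6  6.2 -7. ] [-0.4  0.8 -0.4]
0.6 [ 0.   7.1 -7.2] [-0.9  0.8 -0.8]
0.65 [-0.7  6.7 -8.3] [-1.2  0.9 -1. ]
0.7 [-1.8  7.  -7.6] [-1.6  0.9 -1.1]
0.75 [-1.7  7.1 -7.1] [-1.5  0.9 -1. ]
0.8 [-2.7  6.8 -6.2] [-1.6  0.9 -1. ]
0.85 [-3.2  6.7 -7.3] [-1.9  0.9 -1.2]
[[470.   3.  60.]]
```

View pics/side5.png

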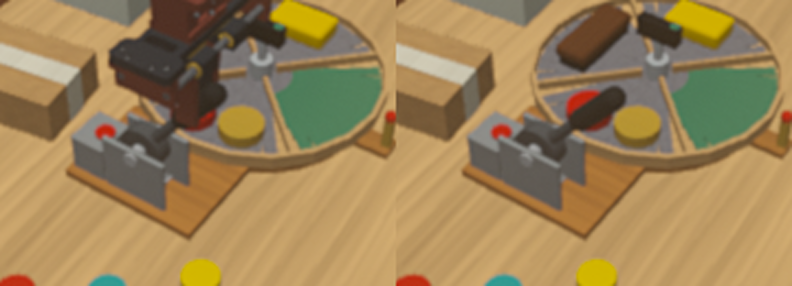

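Lever is on the third notch: the grip runs (300,256) to (323,243), matching 0.75. Now the jars, measuring each one afresh.

```bash
cat >> h.py <<'E'
RNG={'red':((0,190,70),(6,255,255)),'black':((0,0,0),(180,255,50))}
def find(col,xy,name):
    for _ in range(2):
        look(xy[0]-30,xy[1],320,name); pc=load(name); im=cv2.imread(f'pics/{name}.png')
        im[285:]=255
        c=[(px2w(pc,c,42)[0][:2],s) for c,s in cen(im,*RNG[col],amin=500)]
        c=[k for k in c if np.hypot(*(k[0]-xy))<90]; print(col,c)
        c=min(c,key=lambda k:np.hypot(*(k[0]-xy)))[0]; xy=c
    return xy
def pick(xy,yaw):
    q=down(yaw); set_gripper(56); env.reach([*xy,200],q)
    print('touch',env.move_l([*xy,93],f_stop=10,rate=100)); set_gripper(0); s=env.read_state(); print('w',s['width'],s['grip_force'])
    env.move_l([*xy,340]); return s['width']
def place(ux,uy):
    a=np.load('unit.npy')[2]; p=U([ux,uy,0])[:2]; q=down(a-np.pi/2)
    env.reach([*p,340],q); print('w',env.read_state()['width']); env.move_l([*p,145]); print('contact',env.move_l([*p,34+93-3],rate=25,f_stop=4),env.read_state()['tool_pos'][2])
    set_gripper(60); env.hold(.2); env.move_l([*p,340])
E
python3 - <<'E'
from h import *
xy=find('red',np.array([597,311.5]),'j1'); w=pick(xy,-.6)
if 36<w<44: place(-110,38)
b=find('black',np.array([436.5,288]),'j3'); print(env.read_state()['time_s'])
E
```

```text
[[535. 305.  60.]]
red [(array([597.74935124, 311.59396378]), np.int32(1428))]
[[536. 305.  60.]]
red [(array([597.70035291, 311.58702265]), np.int32(1424))]
touch False
w 39.73523274424633 30.00059813261032
w 39.84614989898431
contact True 127.25860251448212
[[375. 281.  60.]]
black [(array([380.92785112, 283.63585522]), np.int32(1286))]
[[319. 277.  60.]]
black [(array([379.93747781, 283.60083613]), np.int32(1403))]
45.475
```

View pics/j3.png

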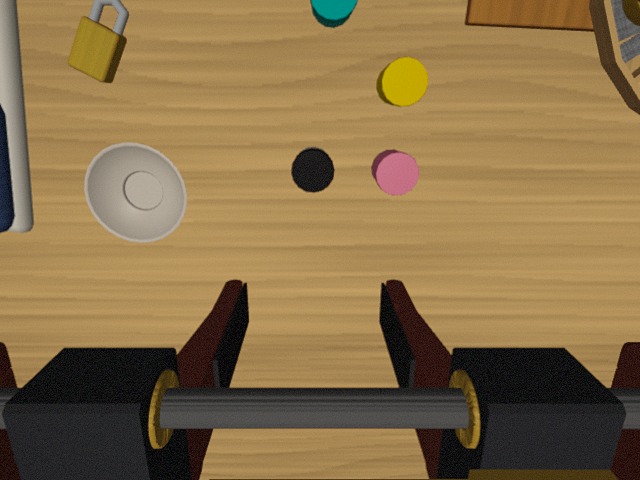

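Jar3 (black lid, (313,170)) was knocked aside to about (380,284). The pink one is clear of a grasp along x.

Run:
```python
from h import *
w=pick(np.array([380,283.6]),-.2)
if 36<w<44: place(-110,-38)
look(540,10,430,'w_unit6'); print(env.read_state()['time_s'])
```

```text
touch False
w 39.712878141551975 30.00112295150757
w 39.81495183399794
contact True 127.25351188354472
[[469.   2.  60.]]
57.2833
```

View pics/w_unit6.png

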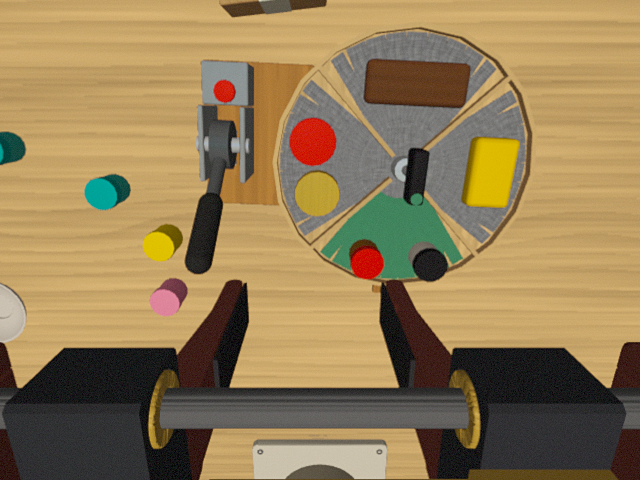

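Both jars stand upright in the green bay (lids at (367,262) and (430,263)) and the lever is still up. Next I'll press the button with one fingertip, since the closed pair is wider than the button.

Run:
```python
from h import *
pc=load('w_unit6'); im=cv2.imread('pics/w_unit6.png')
c=min(cen(im,(0,190,90),(6,255,255),amin=100),key=lambda k:np.hypot(*(k[0]-[225,91])))[0]
b=px2w(pc,c,62)[0]; m=U([75,205,62]); print(b,m)
b=(b+m)/2; a=np.load('unit.npy')[2]; ux=np.array([np.cos(a),np.sin(a)]); uy=np.array([-np.sin(a),np.cos(a)])
set_gripper(60); w=env.read_state()['width']; p=b[:2]+ux*1.5+uy*(w/2+6.75); q=down(a-np.pi/2); t=env.tips_ahead
env.reach([*p,62+t+60],q); env.move_l([*p,62+t+6],rate=100)
print('stop',env.move_l([*p,54+t],rate=15,f_stop=18),env.read_state()['tool_pos'][2]-t,env.read_state()['force']); env.hold(.6)
A=viewer.camera('side')[200:330,220:400]
env.move_l([*p,62+t+120]); look(540,10,430,'w_unit7')
B=viewer.camera('side')[200:330,220:400]
cv2.imwrite('pics/side7.png',cv2.resize(np.hstack([A,B]),None,fx=2.2,fy=2.2)); print(env.read_state()['time_s'])
```

```text
[638.19305054 104.90655727  62.        ] [638.51050404 104.52314539  62.        ]
stop True 58.39608898847689 [-0.70865077 -1.07531344  6.14476911]
[[471.   3.  60.]]
62.6417
```

View pics/side7.png

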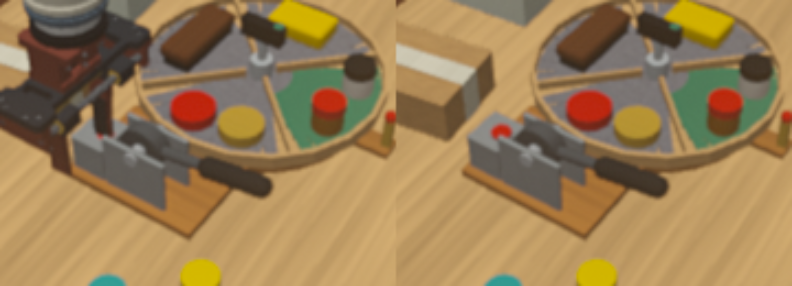

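The lever has dropped fully; the grip runs (313,273) to (342,284), matching 0. Now I'll park the bay one click on, turning slowly.

Run:
```python
from h import *
a=np.load('unit.npy')[2]; c=U([0,0,163]); y0=a-np.pi/2
print([env.ik(c,down(y0+d)) is not None for d in (0,.8,1.6)])
set_gripper(50); env.reach(c+[0,0,80],down(y0)); print(env.move_l(c,f_stop=15,rate=100)); set_gripper(0)
print(env.read_state()['width'])
for d in np.linspace(0,np.pi/2+.02,17)[1:]: env.reach(c,down(y0+d))
s=env.read_state(); print(s['width'],s['force'],s['wrist_torque'])
set_gripper(50); env.hold(.3); env.move_l(c+[0,0,100]); look(540,10,430,'w_unit8'); print(env.read_state()['time_s'])
cv2.imwrite('pics/side8.png',viewer.camera('side'))
```

```text
[True, True, True]
False
16.0403384030923
15.842003187736823 [ 3.73167074 -3.95730058 -1.260788  ] [-0.71028769 -0.70808139 -0.5125073 ]
[[470.   2.  60.]]
72.8917
```

View pics/w_unit8.png

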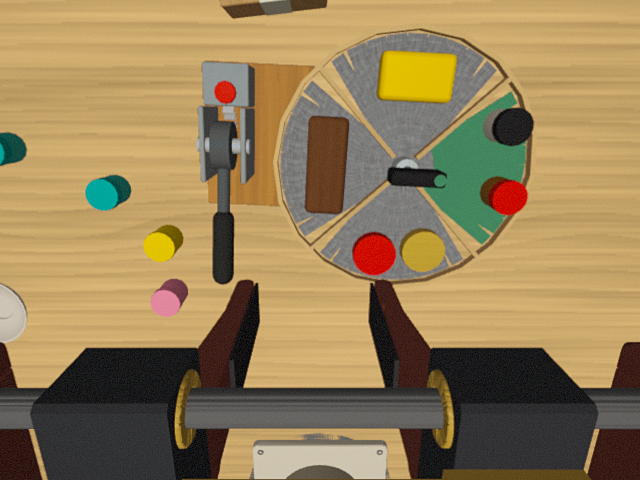

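View pics/side8.png

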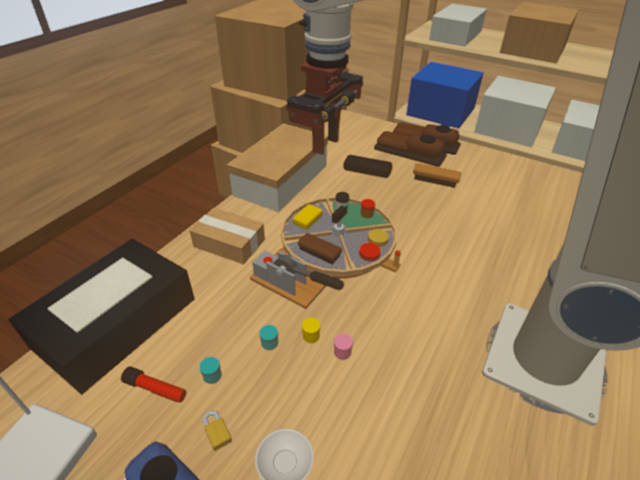

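Green bay is parked one click on with both jars upright (lids at (512,127) and (508,197)). The lever is down and the other things haven't moved.

```bash
python3 -c "
from h import *
print(workorder.sign_off())"
```

```text
the job is handed in; nothing more can be done
None
```

Job handed in at about 73 s: the two jars on the bench (red lid and black lid) stand upright in the green bay, which is parked one click on with the brake lever fully down; the lever's first pull settled on the second notch, so I pulled it again to the third before loading.

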